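# Load ring weights on a pressure tester

### The job

Load the dead-weight pressure tester. Take the big ring weight, which stands on edge in the rack, lay it flat on the rubber mat and let go of it, then take it again by its rim and thread it down the tester's post until it sits fully home on the carrier plate; after that thread the small ring weight down the same post until it sits flat on the big one. Lower both gently, never letting them drop down the post, let go of them, and leave the flask, the beaker and the brown bottle where they stand.

Things in the scene. Friction and masses are not known exactly. Their poses are not given: they have to be found in the camera images.
- big_center (a point): Big ring weight: plain steel ring, outer diameter 60, bore 22, thickness 18, about 0.34 kg. Starts standing on edge in the middle slot of the rack, its top 62 above the bench. The point is its centre (middle of the bore, half-way through the thickness); z is its axis (through the bore; either face may be up), x and y lie in its plane.
- small_center (a point): Small ring weight: plain steel ring, outer diameter 46, bore 22, thickness 18, about 0.18 kg. Starts lying flat on the bench. The point is its centre, half-way up; z is its axis (either face may be up).
- mat_top (a point): Black square rubber mat fixed to the bench, 160 by 160, 3 thick. The point is the centre of its top; x and y run along its sides, z up.
- rack_slot (a point): White plastic storage rack fixed to the bench, 103 along its x, 80 along its y, 26 high, with three slots side by side along x, 31 apart; each slot is 21 (x) by 64 (y), its floor 4 above the bench. The big weight stands in the middle one with its axis along the rack's x; the other two are empty. The point is the centre of the middle slot's floor; z up.
- carrier_top (a point): Dead-weight pressure tester, fixed: a grey base 130 by 130 by 50 high (four low screw heads up to 56, a round dial on its -x side that sticks out 14), a dark collar of diameter 64 up to 80, a thin piston, and on it the carrier plate, diameter 42, 8 thick, its top 110 above the bench, from the middle of which the post rises. The point is the centre of the carrier plate's top, where the big weight must lie; x and y run along the base's sides, z up. It does not move under load.
- post_tip (a point): Top end of the tester's upright steel post, diameter 19, which rises 80 above the carrier plate, the last 12 tapering to diameter 8. The point is the middle of the very top.
- big_weight: The same big ring weight; this origin is the centre of one of its faces, 9 from big_center along the ring's axis.
- small_weight: The same small ring weight; this origin is the centre of one of its faces, 9 from small_center along the ring's axis.
- flask: Conical glass flask, foot diameter 74, height 114; leave it alone. Origin: centre of its underside.
- beaker: Glass beaker, diameter 66, height 85; leave it alone. Origin: centre of its underside.
- bottle: Small brown reagent bottle with a black cap, diameter 52, height 85; leave it alone. Origin: centre of its underside.
Mind the look-alikes: they are no part of the job. Leave any blue or yellow look-alike of the small_weight alone.

How it is judged:
On the way, in this order (a step that is already met when the one before it is completed fails the run):
1. the big weight lies flat on the mat, its centre over the mat, and the fingers do not touch it (x of big_center in the frame of mat_top between -0.08 and 0.08 m and y of big_center in the frame of mat_top between -0.08 and 0.08 m and z of big_center in the frame of mat_top below 0.012 m and angle between the z axis of big_center and the z axis of mat_top, either way round below 0.1 rad and contact force between big_weight and the fingers below 0.05 N), for 0.1 s.
2. the big weight is on the post and fully home on the carrier plate (horizontal distance between big_center and carrier_top below 0.0035 m and z of big_center in the frame of carrier_top between 0.006 and 0.0115 m and angle between the z axis of big_center and the z axis of carrier_top, either way round below 0.08 rad), for 0.2 s.
At the end, for the whole second after the job is handed in: Both weights are on the tester's post (centres within 3.5 mm of its axis) and at rest: the big one flat on the carrier plate within 2.5 mm, the small one flat on the big one within 3 mm, both level within 0.08 rad (all of step 2 and horizontal distance between small_center and carrier_top below 0.0035 m and z of small_center in the frame of carrier_top between 0.023 and 0.03 m and angle between the z axis of small_center and the z axis of carrier_top, either way round below 0.08 rad and linear speed of each of big_weight, small_weight below 0.02 m/s); the robot touches nothing.
It fails at once if the big weight drops down the post (faster than 0.45 m/s) (horizontal distance between big_center and post_tip below 0.012 m and z of big_center in the frame of carrier_top between 0 and 0.08 m and linear speed of big_weight above 0.45 m/s).
It fails at once if the small weight drops down the post (faster than 0.45 m/s) (horizontal distance between small_center and post_tip below 0.012 m and z of small_center in the frame of carrier_top between 0 and 0.08 m and linear speed of small_weight above 0.45 m/s).
It fails at once if the flask is moved by more than 20 mm (distance of flask from where it was at the start of the episode above 0.02 m).
It fails at once if the beaker is moved by more than 20 mm (distance of beaker from where it was at the start of the episode above 0.02 m).
It fails at once if the brown bottle is moved by more than 20 mm (distance of bottle from where it was at the start of the episode above 0.02 m).
It also fails if it takes over 72 s, if anything falls off the work surface, if the arm or the gripper's body presses on something with over 40 N, if the wrist force passes 120 N, or if a joint passes its speed limit or range.

### The arm

A 7-joint arm with a two-finger parallel gripper is mounted at the origin on the work surface. World frame = base frame: x ahead of the robot, y to its left, z up, the work surface at z = 0. Lengths are in m, angles in rad, forces in N, time in s.
With the tool pointing down it reaches from about 0.4 to 0.85 m from the base axis. Payload 10.4 kg.
Tool frame: the origin (TCP) lies at the very end of the fingers, on their centre line; the grasp point (between the pads) lies 19 mm behind it (ctrl.hold_point_z is the z of the grasp point in the tool frame, in m); z points along the fingers, y is the direction in which the jaws open and shut (so a half turn about z gives the same grasp; the last joint's range is limited). The gripper opens to 85 mm and grips with 20 to 120 N. Pads are 22 mm wide; open, the fingers measure 114 mm over their backs; the gripper's body (76 mm by 85 mm) begins 54 mm behind the grasp point. The pads swing forward as they close: fully open they stand 13 mm farther back than shut.
Start: joints at [-1.235, 0.332, -0.065, 1.46, 0.022, 1.35, -0.088], TCP at [0.219, 0.585, 0.231] pointing down, gripper open.
Joint ranges: [-2.6, 2.6], [-0.5, 2.12], [-1.47, 1.34], [0.16, 2.42], [-1.27, 4.41], [0.06, 2.06], [-2.6, 2.6]. Speed limits (rad/s): [2.22, 2.22, 2.79, 2.79, 3.14, 3.14, 3.14].

### API

Orientations are given as a rotation vector (axis times angle).
In Python, from rig import ctrl gives the robot as it stands. Calls block until the motion is done:
- ctrl.reach(position, orientation): joint-space move of the TCP to a pose.
- ctrl.move_straight(position, vel=0.15, orientation=None, force_limit=None): straight line of the TCP; orientation=None keeps the orientation; vel is the mean speed in m/s. With force_limit (N) it stops when the force on the tool has changed by that much, and returns True; else False.
- ctrl.movej(angles): joint-space move.
- ctrl.gripper_to(opening): opening from 0.0 (shut) to 1.0 (fully open); the grip force is fixed at half the most; returns when the fingers have stopped.
- ctrl.pause(seconds).
- ctrl.ik(position, orientation): joint angles nearest the present ones, or None.
- ctrl.get_state(): the state.
- ctrl.snapshot(name): name is "scene" or "top" or "wrist"; returns the picture (420x560x3 uint8, red, green, blue); there is no depth.
- ctrl.camera_info(name): a dict with "intrinsics" (3x3 intrinsics, pixels), "dist" ([k1, k2, p1, p2, k3] as OpenCV has them; the pictures are not rectified), "position" and "orientation" of the camera in the world; the wrist camera has in their place "hand_eye" (4x4, takes a point from camera to tool coordinates, whose origin is the TCP and whose axes are the flange's). Camera axes: x right, y up, looking along -z (the intrinsics and any distortion apply to the point x, -y, -z); pixel columns grow to the right and rows downward; lengths in m; the calibration is good to about 2 mm. A picture is of the moment at which its call begins: read the wrist's pose just before it. camera_info takes no time and is no camera call.
A pose or a line that the arm cannot do raises ctrl.PlanningError and nothing moves.
- ctrl.hand_in(): hands the job in, once; it reports no verdict.
The state is a dict: "time_s": time; "qpos": joint angles; "joint_velocities": joint speeds; "effort": joint torques, N m; "ee_pos": TCP position; "tcp_rot": TCP orientation; "force": force on the tool from outside, world axes, zero at the start; "wrist_torque": the same for the moment, N m; "grip_width": opening from 0.0 (shut) to 1.0 (fully open).
Only numpy, scipy, OpenCV 4.12 (cv2) and the standard library are available. Lean on these libraries where they do the work, as an engineer would, in place of code of your own. Each camera call takes 0.05 s, during which the arm holds its last target. There are 200 camera calls.

## Working session

There is one attempt and no reset: what is moved stays moved. The work goes in short steps, each a Python script; the robot and the scene stay as the last script left them, time stands still between calls to the robot, and variables do not carry over. Pictures are saved under pics/ and viewed, about 8 in all and at most 12, crops included, and the job is handed in when it is done.

```bash
ls; mkdir -p pics; python3 - <<'E'
from rig import ctrl
import cv2
for n in("scene","top"):
    cv2.imwrite(f"pics/{n}0.png",ctrl.snapshot(n)[...,::-1]); i=ctrl.camera_info(n); print(n,i)
print(ctrl.camera_info("wrist"),ctrl.get_state(),ctrl.hold_point_z)
E
```

```text
pics
scene {'intrinsics': array([[487.22853603,   0.        , 282.57190525],
       [  0.        , 487.22853603, 213.85490344],
       [  0.        ,   0.        ,   1.        ]]), 'dist': array([-0.12379184,  0.        ,  0.        ,  0.        ,  0.        ]), 'position': array([ 1.34876357, -0.13454674,  0.77072331]), 'orientation': array([0.7617162 , 0.65125963, 1.32315164])}
top {'intrinsics': array([[460.38241779,   0.        , 280.96463635],
       [  0.        , 460.38241779, 209.39585429],
       [  0.        ,   0.        ,   1.        ]]), 'dist': array([-0.06288914,  0.        ,  0.        ,  0.        ,  0.        ]), 'position': array([ 0.37902757, -0.01484116,  1.22914932]), 'orientation': array([ 0.10856121, -0.09062583, -1.58194154])}
{'intrinsics': array([[341.64644184,   0.        , 282.41630292],
       [  0.        , 341.64644184, 210.29956427],
       [  0.        ,   0.        ,   1.        ]]), 'dist': array([0.01319888, 0.        , 0.        , 0.        , 0.        ]), 'hand_eye': array([[-5.49420166e-04,  9.48469120e-01,  3.16869101e-01,
         8.22004556e
[... 254 characters left out ...]
e+00]])} {'time_s': 0.1, 'qpos': array([-1.23455578,  0.33280858, -0.0646915 ,  1.46087945,  0.02160762,
        1.34986788, -0.08849045]), 'joint_velocities': array([ 0.00049054, -0.00151729, -0.00019469, -0.00156477, -0.00083853,
       -0.00076759, -0.00168737]), 'effort': array([ 1.95238950e-03, -6.26740336e+01,  4.94733592e-02, -3.92433393e+01,
        1.62707077e-02,  6.78517812e-03, -1.72784121e-05]), 'ee_pos': array([0.21938513, 0.58487309, 0.23058496]), 'tcp_rot': array([-5.60582056e-01, -3.09101006e+00,  1.97517612e-03]), 'force': array([ 0.75733132, -0.45009695, -0.68485104]), 'wrist_torque': array([-0.0426708 , -0.03906343,  0.00785383]), 'grip_width': 0.9978329129470666} -0.0187
```

View pics/scene0.png

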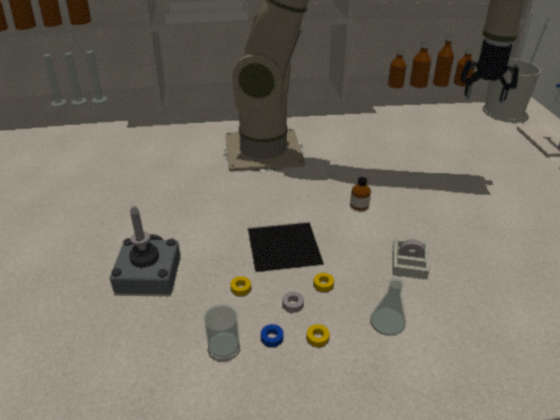

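View pics/top0.png

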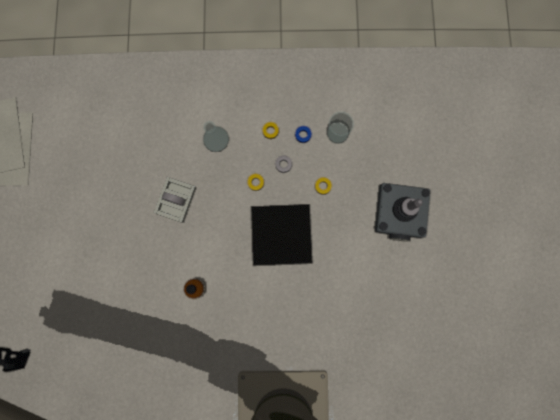

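The grey ring, at scene (293,300) and top (284,163), is the plain steel one, so it is the small weight. The look-alikes are yellow at top (271,130), (256,182) and (323,185), and blue at (303,134). The big weight is in the rack at top (175,200), and the tester is at top (405,208).

```bash
cat > h.py <<'E'
import numpy as np, cv2
from scipy.spatial.transform import Rotation as R
from rig import ctrl
def cam(name, st=None):
    i=ctrl.camera_info(name); K,d=i["intrinsics"],i["dist"]
    if name=="wrist":
        st=st or ctrl.get_state(); T=np.eye(4); T[:3,:3]=R.from_rotvec(st["tcp_rot"]).as_matrix(); T[:3,3]=st["ee_pos"]
        C=T@i["hand_eye"]; return K,d,C[:3,3],C[:3,:3]
    return K,d,np.array(i["position"]),R.from_rotvec(i["orientation"]).as_matrix()
def rays(c,px):
    K,d,p,Rm=c; u=cv2.undistortPoints(np.array(px,float).reshape(-1,1,2),K,d).reshape(-1,2)
    v=np.c_[u[:,0],-u[:,1],-np.ones(len(u))]@Rm.T
    return p,v/np.linalg.norm(v,axis=1)[:,None]
def plane(c,px,z):
    p,v=rays(c,px); return p+v*((z-p[2])/v[:,2])[:,None]
def tri(c1,a,c2,b):
    A=np.zeros((3,3));y=np.zeros(3)
    for c,q in((c1,a),(c2,b)):
        p,v=rays(c,[q]);P=np.eye(3)-np.outer(v[0],v[0]);A+=P;y+=P@p
    return np.linalg.solve(A,y)
def proj(c,X):
    K,d,p,Rm=c; q=(np.atleast_2d(X)-p)@Rm; q=q*[1,-1,-1]
    return cv2.projectPoints(q,np.zeros(3),np.zeros(3),K,d)[0].reshape(-1,2)
def snap(n,f):
    st=ctrl.get_state(); im=np.ascontiguousarray(ctrl.snapshot(n)[...,::-1]); cv2.imwrite(f"pics/{f}.png",im); return im,cam(n,st)
def down(yaw):  # tool z down; tool y axis (jaw) along world direction yaw
    y=np.array([np.cos(yaw),np.sin(yaw),0]);z=np.array([0,0,-1.]);return R.from_matrix(np.c_[np.cross(y,z),y,z]).as_rotvec()
E
python3 - <<'E'
from h import *
t=cv2.imread("pics/top0.png");s=cv2.imread("pics/scene0.png");ct=cam("top");cs=cam("scene")
g=cv2.cvtColor(t,cv2.COLOR_BGR2GRAY)
m=(g[180:290,235:330]<45).astype(np.uint8);m=cv2.morphologyEx(m,cv2.MORPH_OPEN,np.ones((5,5)))
c=max(cv2.findContours(m,0,2)[0],key=cv2.contourArea);r=cv2.minAreaRect(c);b=cv2.boxPoints(r)+[235,180]
print("mat",r[1],plane(ct,b,.003).round(4).tolist(),plane(ct,b,.003).mean(0))
print("small",plane(ct,[(284,163.5)],.018),plane(cs,[(293,299)],.018))
print("rack",plane(ct,[(175,200)],.06),plane(cs,[(410,246)],.06))
print("post",tri(ct,(417,203),cs,(135,208)))
for n,z,q in(("flask",0,(216,140)),("beaker",.0,(339,131)),("bottle",.08,(192,289))):print(n,plane(ct,[q],z))
def cr(im,x,y,w=50,h=40,k=4):return cv2.resize(im[y-h:y+h,x-w:x+w],None,fx=k,fy=k,interpolation=cv2.INTER_CUBIC)
o=np.vstack([np.hstack([cr(t,175,200,50,36),cr(t,284,163,50,36)]),np.hstack([cr(t,405,208,50,36),cr(s,145,245,50,36)])])
cv2.imwrite("pics/c1.png",o)
E
```

```text
mat (58.157867431640625, 58.11623764038086) [[0.5435, 0.0793, 0.003], [0.5478, -0.0769, 0.003], [0.3925, -0.0803, 0.003], [0.3881, 0.0736, 0.003]] [ 0.46796508 -0.00108897  0.003     ]
small [[ 0.65748656 -0.0117372   0.018     ]] [[ 0.6584256  -0.00892607  0.018     ]]
rack [[0.55628053 0.27093596 0.06      ]] [[0.57488426 0.27026883 0.06      ]]
post [ 0.52247752 -0.31698921  0.18425357]
flask [[0.73093462 0.1748205  0.        ]]
beaker [[ 0.75096298 -0.16444368  0.        ]]
bottle [[0.32965333 0.22034691 0.08      ]]
```

View pics/c1.png

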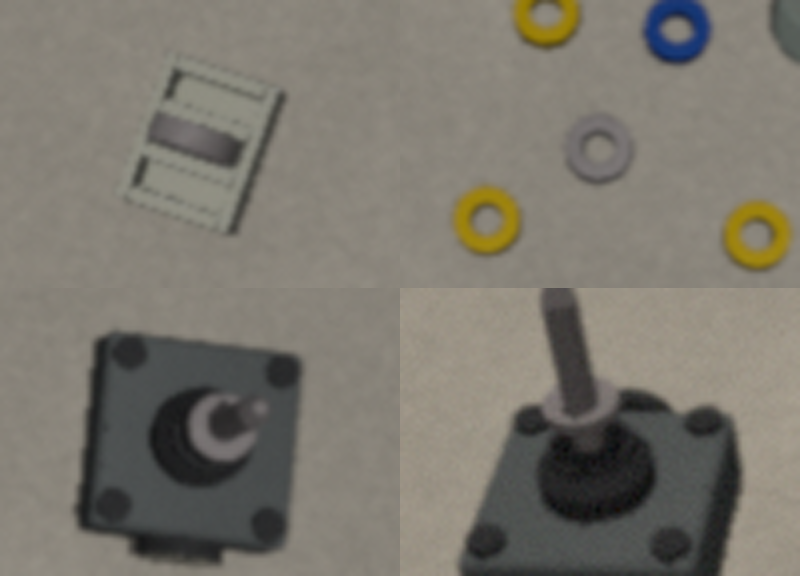

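```bash
cat >> h.py <<'E'
def best(pos,yaws):
    q0=ctrl.get_state()["qpos"];L=[]
    for y in yaws:
        q=ctrl.ik(pos,down(y))
        if q is not None:L.append((np.abs(np.array(q)-q0).max(),y))
    return sorted(L)
def show(s=None):
    s=s or ctrl.get_state();print("t%.1f"%s["time_s"],s["ee_pos"].round(4),"F",s["force"].round(1),"g%.3f"%s["grip_width"])
E
python3 - <<'E'
from h import *
y=np.radians(-19.4)
p=[.56,.27,.20]
b=best(p,[y,y+np.pi]);print(b)
ctrl.reach([.45,.45,.25],down(b[0][1]));ctrl.reach(p,down(b[0][1]));ctrl.pause(.2);show()
im,c=snap("wrist","w1");print(ctrl.get_state()["qpos"].round(2))
E
```

```text
[(np.float64(0.6699651186079101), np.float64(-0.3385938748868999)), (np.float64(2.3805921305701374), np.float64(2.8029987787028934))]
t2.2 [0.5592 0.2722 0.2002] F [ 0.4  0.6 -0.1] g0.996
[-0.81  0.35  0.36  1.53 -0.13  1.28 -0.77]
```

View pics/w1.png

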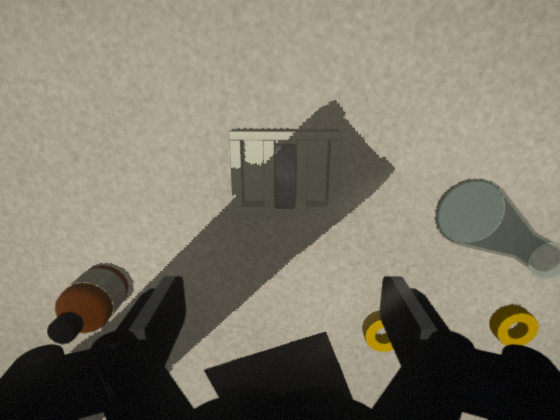

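The rack is at wrist (285,170) with the big ring in its middle slot, columns 275–297 and rows 143–208. Next I cast the rack and ring pixels.

```bash
python3 - <<'E'
from h import *
im=cv2.imread("pics/w1.png");c=cam("wrist");print(c[2])
for z,q in((.026,[(231,130),(341,130),(233,207),(332,207),(286,170)]),(.034,[(275,175),(297,175),(286,175)]),(.062,[(286,175)])):print(z,plane(c,q,z).round(4).tolist())
print(plane(c,[(300,230)],0))
cv2.imwrite("pics/c2.png",cv2.resize(cv2.convertScaleAbs(im[115:225,215:355],alpha=2.2),None,fx=5,fy=5,interpolation=cv2.INTER_CUBIC))
E
```

```text
[0.58600574 0.34903891 0.34335145]
0.026 [[0.532, 0.337, 0.026], [0.6262, 0.3041, 0.026], [0.5063, 0.2683, 0.026], [0.5975, 0.2364, 0.026], [0.5671, 0.2858, 0.026]]
0.034 [[0.5565, 0.2863, 0.034], [0.5756, 0.2796, 0.034], [0.566, 0.283, 0.034]]
0.062 [[0.5678, 0.2889, 0.062]]
[[0.55830216 0.21350261 0.        ]]
```

View pics/c2.png

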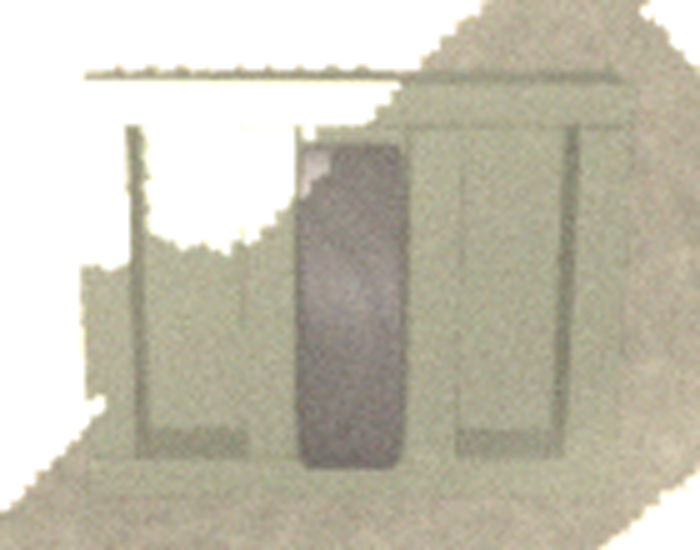

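```bash
python3 - <<'E'
from h import *
print(plane(cam("top"),[(175.7,200)],.026), plane(cam("wrist"),[(286,171.5)],.026))
y=-.3386
ctrl.reach([.535,.195,.22],down(y));ctrl.pause(.15);show()
im,c=snap("wrist","w2")
g=cv2.convertScaleAbs(im,alpha=1.8);cv2.imwrite("pics/w2b.png",g)
print(proj(c,[.5666,.2844,.026]),proj(c,[.5615,.2795,.026]))
E
```

```text
[[0.56140684 0.27736824 0.026     ]] [[0.56661621 0.28443826 0.026     ]]
t2.8 [0.5347 0.1963 0.2197] F [-0.4  0.   0.6] g0.997
[[284.34421848  82.26925537]] [[280.8945798   89.55009938]]
```

View pics/w2b.png

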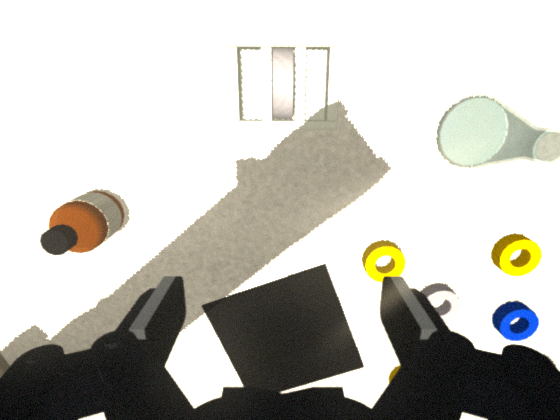

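```bash
cat >> h.py <<'E'
def tilt(yaw,a,jaw):  # tool z tilted a from down toward yaw. jaw: 'v' jaw in vertical plane, 'h' jaw horizontal
    r=np.array([np.cos(yaw),np.sin(yaw),0]);k=np.array([0,0,1.]);z=np.sin(a)*r-np.cos(a)*k
    y=np.cos(a)*r+np.sin(a)*k if jaw=='v' else np.cross(k,r)*(1 if jaw=='h' else -1)
    return R.from_matrix(np.c_[np.cross(y,z),y,z]).as_rotvec(),z
E
python3 - <<'E'
from h import *
y=-.3386;o=down(y);P=np.array([.5664,.284,0])
ctrl.reach(P+[0,0,.11],o);ctrl.move_straight(P+[0,0,.031],vel=.12,force_limit=8);show()
ctrl.gripper_to(0);show();ctrl.move_straight(P+[0,0,.20],vel=.15);show()
for yaw in(-.34,-.2,0,.2,.4):
  for a in(50,55,60):
    r,z=tilt(yaw,np.radians(a),'v');C=np.array([.475,0,.03]);q=ctrl.ik(C+.004*z,r);q2=ctrl.ik(C-.08*z+[0,0,.05],r);print(yaw,a,None if q is None else np.round(q,2),q2 is not None)
E
```

```text
t4.3 [0.567  0.2841 0.032 ] F [-0.2  0.5  0.2] g1.003
t5.0 [0.5665 0.284  0.0313] F [ 0.5 -0.8  2.3] g0.199
t6.2 [0.5659 0.2838 0.1988] F [ 0.   0.4 -3.3] g0.199
-0.34 50 None False
-0.34 55 None False
-0.34 60 None False
-0.2 50 None False
-0.2 55 None False
-0.2 60 None False
0 50 None False
0 55 None False
0 60 None False
0.2 50 None False
0.2 55 None False
0.2 60 None False
0.4 50 None False
0.4 55 None False
0.4 60 None False
```

```bash
python3 - <<'E'
from h import *
C=np.array([.475,0,.03])
for a in(30,40,50,55):
  for d in range(0,360,30):
    r,z=tilt(np.radians(d),np.radians(a),'v')
    f=(R.from_rotvec(r)*R.from_euler('z',180,degrees=True)).as_rotvec()
    s=[]
    for n,o in(('a',r),('b',f)):
        if all(ctrl.ik(C+t,o) is not None for t in(.004*z,-.08*z,-.08*z+[0,0,.08])):s.append((n,ctrl.ik(C,o).round(2).tolist()))
    if s:print(a,d,s)
print("h, tester / mat")
for a in(40,45,50):
  for d in range(0,360,30):
   for j in('h','-h'):
    r,z=tilt(np.radians(d),np.radians(a),j)
    m=all(ctrl.ik(X-z*.0+t,r) is not None for X in([.465,0,.02],) for t in(np.zeros(3),np.array([0,0,.12])))
    t=all(ctrl.ik(np.array([.52,-.315,h]),r) is not None for h in(.12,.22,.26))
    if m or t:print(a,d,j,m,t)
E
```

```text
30 30 [('a', [1.14, 0.16, -1.02, 2.36, -0.59, 0.34, 1.2]), ('b', [-0.01, 0.05, 0.13, 2.41, -0.91, 0.4, -1.7])]
30 60 [('a', [-0.71, 0.38, 1.08, 2.26, -1.13, 0.97, 2.18]), ('b', [-0.38, 0.25, 0.69, 2.25, -0.98, 0.84, -1.08])]
30 90 [('a', [-0.25, 0.42, 0.59, 2.03, -0.82, 1.12, 2.39]), ('b', [-0.3, 0.43, 0.65, 2.03, -0.85, 1.14, -0.73])]
30 120 [('a', [1.09, 0.95, -1.25, 1.76, 0.42, 1.29, 1.82]), ('b', [-0.25, 0.55, 0.54, 1.83, -0.65, 1.32, -0.45])]
30 150 [('a', [0.9, 1.03, -1.26, 1.62, 0.57, 1.55, 2.15]), ('b', [-0.27, 0.62, 0.44, 1.69, -0.44, 1.42, -0.18])]
30 180 [('a', [0.74, 1.06, -1.26, 1.57, 0.72, 1.72, 2.49]), ('b', [-0.35, 0.64, 0.37, 1.64, -0.21, 1.44, 0.1])]
30 210 [('a', [-0.78, 0.72, 0.77, 1.7, -0.24, 1.38, -2.54]), ('b', [-0.46, 0.6, 0.32, 1.68, 0.01, 1.38, 0.38])]
30 240 [('a', [-0.89, 0.6, 0.69, 1.84, 0.01, 1.2, -2.32]), ('b', [-0.55, 0.5, 0.25, 1.82, 0.24, 1.24, 0.62])]
30 270 [('a', [-0.98, 0.43, 0.63, 2.03, 0.29, 0.98, -2.13]), ('b', [-0.61, 0.37, 0.19, 2.01, 0.47, 1.05, 0.85])]
30 300 [('a', [-0.98, 0.23, 0.54, 2.24, 0.61, 0.76, -1.96]), ('b', [-0.62, 0.21, 0.16, 2
[... 3454 characters left out ...]
False
45 150 h True False
45 150 -h True False
45 180 h True False
45 180 -h True False
45 210 h True True
45 210 -h True True
45 240 h True True
45 240 -h True True
45 270 h True True
45 270 -h True False
45 300 h True True
45 300 -h True False
45 330 h False True
50 0 -h False True
50 30 -h False True
50 60 h True True
50 60 -h True True
50 90 h True True
50 90 -h True True
50 120 h True False
50 120 -h True False
50 150 h True False
50 150 -h True False
50 180 h True False
50 180 -h True False
50 210 h True True
50 210 -h True True
50 240 h True True
50 240 -h True True
50 270 h True True
50 270 -h True False
50 300 h True True
50 300 -h True False
50 330 h False True
50 330 -h False True
```

```bash
python3 - <<'E'
from h import *
r,z=tilt(np.radians(270),np.radians(55),'v');o=(R.from_rotvec(r)*R.from_euler('z',180,degrees=True)).as_rotvec()
C=np.array([.468,.002,.030])
ctrl.reach(C+.004*z+[0,0,.12],o);show()
ctrl.move_straight(C+.004*z+[0,0,.015],vel=.12)
print(ctrl.move_straight(C+.004*z-[0,0,.008],vel=.03,force_limit=3));show()
im,c=snap("scene","s2");cv2.imwrite("pics/s2c.png",cv2.resize(im[170:320,190:410],None,fx=3.5,fy=3.5,interpolation=cv2.INTER_CUBIC))
E
```

```text
t7.5 [ 0.4683 -0.0008  0.1476] F [ 0.2  0.6 -4. ] g0.204
True
t9.2 [ 0.468  -0.0012  0.025 ] F [0.4 1.8 4.6] g0.201
```

View pics/s2c.png

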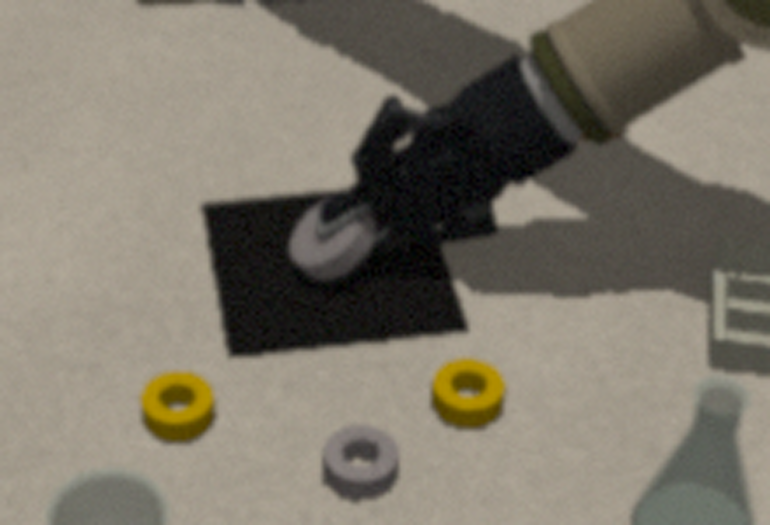

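```bash
cat >> h.py <<'E'
def look(xy,zt,yaw,name):
    x=np.array([-np.sin(yaw),np.cos(yaw)]);p=np.r_[np.array(xy)-.082*x,zt]
    ctrl.reach(p,down(yaw));ctrl.pause(.25);im,c=snap("wrist",name);return im,c
E
python3 - <<'E'
from h import *
st=ctrl.get_state();Rm=R.from_rotvec(st["tcp_rot"]).as_matrix();z=Rm[:,2];p=st["ee_pos"]
ctrl.gripper_to(.32);show()
ctrl.move_straight(p-.07*z,vel=.08);show()
ctrl.move_straight(p-.07*z+[0,0,.15],vel=.25)
print(best([.39,0,.2],np.radians([-90,90,0,180,-60,-120])))
ctrl.gripper_to(1)
im,c=look((.468,0),.2,np.radians(-90),"w3");show()
cv2.imwrite("pics/w3b.png",cv2.convertScaleAbs(im,alpha=1.8))
E
```

```text
t9.5 [ 0.4675 -0.0012  0.0244] F [ 1.  -0.2 -1.7] g0.320
t10.5 [0.4678 0.0556 0.065 ] F [ 0.2 -0.3  0.6] g0.319
[(np.float64(0.6452680772582352), np.float64(1.5707963267948966)), (np.float64(0.927592376393169), np.float64(0.0)), (np.float64(2.0132904324872265), np.float64(-1.0471975511965976)), (np.float64(2.086444998258969), np.float64(-1.5707963267948966)), (np.float64(2.610043773857269), np.float64(-2.0943951023931953))]
t14.7 [3.86e-01 1.00e-04 2.00e-01] F [-0.1 -0.  -0.5] g0.997
```

View pics/w3b.png

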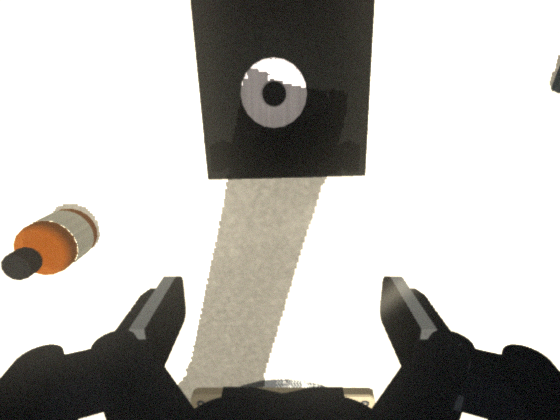

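The big ring lies flat on the mat, clear of the fingers, at wrist (274,92) and almost under the camera. Now I locate it, then view the small ring and the tester the same way.

```bash
cat >> h.py <<'E'
def ell(mask,c,z,mina=200):
    out=[]
    for k in cv2.findContours(mask.astype(np.uint8),cv2.RETR_LIST,cv2.CHAIN_APPROX_NONE)[0]:
        if cv2.contourArea(k)<mina or len(k)<10:continue
        e=cv2.fitEllipse(k);w=plane(c,[e[0]],z)[0]
        k2=plane(c,k.reshape(-1,2),z)[:,:2];(cx,cy),ax,_=cv2.fitEllipse(k2.astype(np.float32)*1000)
        out.append((np.round(e[0],1).tolist(),np.round([cx,cy],1).tolist(),np.round(ax,1).tolist()))
    return out
E
python3 - <<'E'
from h import *
im=cv2.imread("pics/w3.png");c=cam("wrist")
g=cv2.GaussianBlur(im,(3,3),0).max(2);m=np.zeros_like(g);m[40:150,225:325]=g[40:150,225:325]>48
print(np.percentile(g[40:150,225:325],[5,30,50,70,90]))
for e in ell(m,c,.021):print(e)
im2,c2=look((.6575,-.010),.2,np.radians(-90),"w4");show()
hsv=cv2.cvtColor(cv2.GaussianBlur(im2,(3,3),0),cv2.COLOR_BGR2HSV)
im3,c3=look((.522,-.317),.25,np.radians(-90),"w5");show();print(ctrl.get_state()["qpos"].round(2))
cv2.imwrite("pics/v1.png",np.hstack([cv2.resize(cv2.convertScaleAbs(i[20:220,180:380],alpha=1.8),(400,400)) for i in(im2,im3)]))
E
```

```text
[15.  21.  26.  45.3 81. ]
([273.6, 93.3], [469.0, 8.6], [21.7, 22.3])
([273.3, 91.5], [469.6, 8.8], [58.5, 59.0])
t16.2 [ 0.5753 -0.0102  0.2004] F [-0.   0.4  0.5] g0.996
t17.8 [ 0.4404 -0.3163  0.25  ] F [0.2 0.7 0.4] g1.000
[ 1.63  0.5  -1.43  1.61  0.5   1.47 -1.4 ]
```

View pics/v1.png

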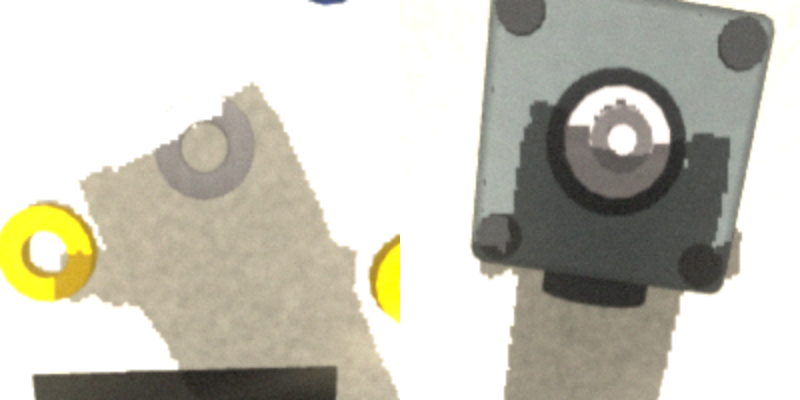

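```bash
python3 - <<'E'
from h import *
c=cam("wrist")
for q,z in(((288.5,90.75),.08),((289,90.75),.11),((291,89.5),.19)):print(z,plane(c,[q],z)[0])
im=cv2.imread("pics/w5.png");g=cv2.GaussianBlur(im,(3,3),0).max(2)
m=np.zeros_like(g);m[75:105,278:305]=g[75:105,278:305]>110;print(ell(m,c,.19,60))
gg=cv2.GaussianBlur(cv2.cvtColor(im,cv2.COLOR_BGR2GRAY),(3,3),0)
for z,rr in((.08,(31,38)),(.11,(24,32)),):
    h=cv2.HoughCircles(cv2.equalizeHist(gg[40:140,235:345]),cv2.HOUGH_GRADIENT_ALT,1,3,param1=80,param2=.6,minRadius=rr[0],maxRadius=rr[1])
    if h is not None:
        for x in h[0][:4]:print(z,x+[235,40,0],plane(c,[x[:2]+[235,40]],z)[0])
import copy
s=ctrl.get_state()
s4=dict(s);s4["ee_pos"]=np.array([.5753,-.0102,.2004]);s4["tcp_rot"]=down(np.radians(-90))
c4=cam("wrist",s4);print("small",plane(c4,[(282.5,93.5)],.018))
g4=cv2.cvtColor(cv2.imread("pics/w4.png"),cv2.COLOR_BGR2GRAY)
h=cv2.HoughCircles(cv2.equalizeHist(cv2.GaussianBlur(g4,(3,3),0)[50:140,235:330]),cv2.HOUGH_GRADIENT_ALT,1,3,param1=80,param2=.6,minRadius=8,maxRadius=30)
if h is not None:
    for x in h[0][:4]:print(x+[235,50,0],plane(c4,[x[:2]+[235,50]],.018)[0])
E
```

```text
0.08 [ 0.52553617 -0.32089756  0.08      ]
0.11 [ 0.52517925 -0.32081541  0.11      ]
0.19 [ 0.52488562 -0.32055919  0.19      ]
[([290.8, 89.1], [525.1, -320.5], [7.6, 7.9])]
0.08 [287.          90.          35.29990005] [ 0.52614451 -0.31959894  0.08      ]
0.11 [291.          90.          28.24592018] [ 0.52573094 -0.32237216  0.11      ]
0.11 [293.          80.          27.61887932] [ 0.53300366 -0.32385315  0.11      ]
0.11 [283.         103.          27.54321671] [ 0.5160715  -0.31614232  0.11      ]
small [[ 0.6582349 -0.0097191  0.018    ]]
[282.         95.         26.7897644] [ 0.65695932 -0.00926776  0.018     ]
[281.         83.         19.3599968] [ 0.66706893 -0.0083856   0.018     ]
[282.          95.          12.94554329] [ 0.65695932 -0.00926776  0.018     ]
[249.         112.          13.86093426] [0.64225544 0.02095803 0.018     ]
```

```bash
python3 - <<'E'
from h import *
P=np.array([.5252,-.3207,0])
ctrl.move_straight([.4404,-.3163,.33],vel=.25)
for d in(240,270,90,60):
  for j in('h','-h'):
    r,z=tilt(np.radians(d),np.radians(45),j);print(d,j,[None if q is None else np.round(q,2).tolist() for q in(ctrl.ik([.469,.009,.14],r),ctrl.ik(P+[0,0,.13],r),ctrl.ik(P+[0,0,.25],r))])
print([np.round(ctrl.ik([.45,-.15,.33],down(np.radians(y))),2).tolist() for y in(-90,-45,0,90)])
E
```

```text
240 h [[0.33, 0.79, -1.07, 1.6, 0.85, 1.98, -1.42], [0.78, 0.81, -1.0, 1.53, 1.21, 1.82, -0.9], [0.82, 0.7, -1.08, 1.43, 1.17, 1.94, -0.76]]
240 -h [[0.32, 0.78, -1.06, 1.6, 0.84, 1.97, 1.73], [0.9, 0.99, -1.25, 1.52, 1.4, 1.99, 2.21], [0.89, 0.8, -1.25, 1.43, 1.29, 2.04, 2.36]]
270 h [[0.47, 0.87, -1.41, 1.86, 1.18, 2.0, -1.2], [1.0, 0.66, -1.17, 1.87, 1.39, 1.51, -0.64], [1.12, 0.53, -1.33, 1.77, 1.27, 1.59, -0.44]]
270 -h [[0.4, 0.7, -1.24, 1.86, 1.07, 1.86, 2.01], [1.04, 0.72, -1.24, 1.87, 1.44, 1.57, 2.5], None]
90 h [[0.61, 0.33, -0.26, 1.91, -0.67, 1.3, -2.48], [1.03, 0.85, -0.46, 1.17, -0.27, 1.68, -2.48], [0.91, 0.72, -0.26, 1.07, -0.44, 1.86, -2.5]]
90 -h [[1.36, 0.66, -1.22, 1.88, -0.17, 1.16, 0.25], [1.37, 1.2, -1.33, 1.14, 0.38, 1.73, 0.25], [1.35, 1.09, -1.39, 1.04, 0.29, 1.87, 0.17]]
60 h [[-0.49, 0.06, 0.94, 2.26, -1.01, 1.06, -2.6], [0.9, 0.59, -0.06, 1.53, -0.72, 1.38, -2.55], [0.61, 0.49, 0.34, 1.46, -0.86, 1.62, -2.59]]
60 -h [[1.47, 0.2, -1.1, 2.18, -0.78, 0.92, 0.37], [1.65, 1.04, -1.3, 1.49, 0.21, 1.27, -0.03], [1.66, 0.92, -1.39, 1.39, 0.12, 1.41, -0.11]]
[[1.66, 0.07, -1.46, 1.63, 0.07, 1.51, -1.37], [1.62, 0.05, -1.4, 1.63, 0.05, 1.51, -0.57], [1.62, 0.05, -1.4, 1.63, 0.05, 1.51, 0.21], [1.67, 0.07, -1.47, 1.63, 0.07, 1.51, 1.77]]
```

```bash
cat >> h.py <<'E'
BO,BZ=tilt(np.radians(240),np.radians(45),'h')
OFF=np.r_[.0187*BZ[:2],0]  # ring axis -> TCP
BIG=np.array([.4693,.0087,0]);POST=np.array([.5252,-.3207,0]);SMALL=np.array([.6577,-.0095,0])
E
python3 - <<'E'
from h import *
ctrl.reach([.45,-.15,.33],down(np.radians(-45)))
ctrl.reach(BIG+OFF+[0,0,.14],BO);show()
print(ctrl.move_straight(BIG+OFF+[0,0,.0088],vel=.08,force_limit=6));show()
ctrl.gripper_to(0);show()
ctrl.move_straight(BIG+OFF+[0,0,.10],vel=.08);ctrl.pause(.2);show();print(ctrl.get_state()["qpos"].round(2))
i1,_=snap("scene","s3");i2,_=snap("wrist","w6")
a=cv2.resize(cv2.convertScaleAbs(i1[150:280,220:350],alpha=1.7),(400,400));b=cv2.resize(cv2.convertScaleAbs(i2,alpha=1.8),(400,300));b=cv2.copyMakeBorder(b,0,100,0,0,0)
cv2.imwrite("pics/v2.png",np.hstack([a,b]))
E
```

```text
t20.6 [ 0.4631 -0.0038  0.1403] F [ 0.7  0.2 -0.3] g1.002
False
t22.4 [ 0.4629 -0.0027  0.0092] F [-0.1 -1.  -0.2] g0.996
t22.8 [ 0.4631 -0.0025  0.0096] F [0.4 1.2 4.8] g0.678
t24.3 [ 0.4626 -0.0028  0.0997] F [ 0.5  0.5 -4. ] g0.676
[ 0.28  0.76 -0.94  1.65  0.82  1.86 -1.4 ]
```

View pics/v2.png

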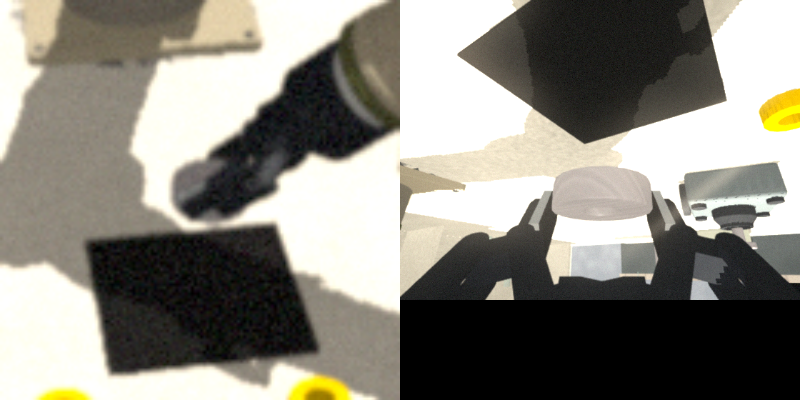

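```bash
cat >> h.py <<'E'
def bz(b): return np.array([0,0,b+.006])  # TCP z for ring-bottom height b
E
python3 - <<'E'
from h import *
ctrl.move_straight(BIG+OFF+[0,0,.26],vel=.25)
ctrl.reach(POST+OFF+bz(.235),BO);ctrl.pause(.3);show()
f0=ctrl.get_state()["force"]
for b in(.200,.188,.178,.168):
    h=ctrl.move_straight(POST+OFF+bz(b),vel=.05,force_limit=6);s=ctrl.get_state();print(b,h,(s["ee_pos"]-POST-OFF-bz(0)).round(4),(s["force"]-f0).round(1),s["wrist_torque"].round(2))
    if h:break
i1,_=snap("scene","s4");i2,_=snap("wrist","w7")
a=cv2.resize(cv2.convertScaleAbs(i1[160:290,90:220],alpha=1.7),(400,400),interpolation=cv2.INTER_CUBIC);b=cv2.resize(cv2.convertScaleAbs(i2,alpha=1.8),(400,300));b=cv2.copyMakeBorder(b,0,100,0,0,0)
cv2.imwrite("pics/v3.png",np.hstack([a,b]))
E
```

```text
t26.8 [ 0.519  -0.3314  0.2411] F [ 0.9 -0.3 -3.2] g0.674
0.2 False [ 1.000e-04 -0.000e+00  2.002e-01] [-0.8  0.6  0.1] [ 1.1  -0.62  0.04]
0.188 False [-0.0002 -0.      0.1876] [-0.9  1.5  0.2] [ 1.1 -0.6  0. ]
0.178 False [-0.0002 -0.      0.1776] [-0.8  1.5  0.1] [ 1.03 -0.6  -0.01]
0.168 False [-0.0002 -0.      0.1676] [-1.   0.3 -0.1] [ 1.07 -0.62 -0.02]
```

No contact forces and it is already past the taper, so it is threaded. Continuing gently down to the plate.

```bash
python3 - <<'E'
from h import *
f0=ctrl.get_state()["force"]
def d(b,v,fl):
    h=ctrl.move_straight(POST+OFF+bz(b),vel=v,force_limit=fl);s=ctrl.get_state();print(b,h,(s["ee_pos"]-POST-OFF-bz(0)).round(4),(s["force"]-f0).round(1),s["wrist_torque"].round(2));return h
for b in(.15,.135,.122):
    if d(b,.06,8):break
else:
    d(.107,.02,4)
show()
i1,_=snap("scene","s5");i2,_=snap("wrist","w8")
a=cv2.resize(cv2.convertScaleAbs(i1[190:320,90:220],alpha=1.7),(400,400),interpolation=cv2.INTER_CUBIC);b=cv2.resize(cv2.convertScaleAbs(i2,alpha=1.8),(400,300));b=cv2.copyMakeBorder(b,0,100,0,0,0)
cv2.imwrite("pics/v3.png",np.hstack([a,b]))
E
```

```text
0.15 False [-0.0002  0.      0.1495] [ 0.5 -0.4  1. ] [ 1.04 -0.62  0.01]
0.135 False [-0.0002  0.      0.1345] [1.2 0.1 1.1] [ 1.09 -0.63 -0.02]
0.122 False [-0.0002  0.      0.1215] [0.5 0.4 1.4] [ 1.1  -0.63  0.04]
0.107 True [-0.     -0.      0.1107] [0.5 0.7 8.1] [ 0.06 -0.18  0.01]
t30.6 [ 0.5185 -0.3322  0.1167] F [0.1 1.  4. ] g0.677
```

View pics/v3.png

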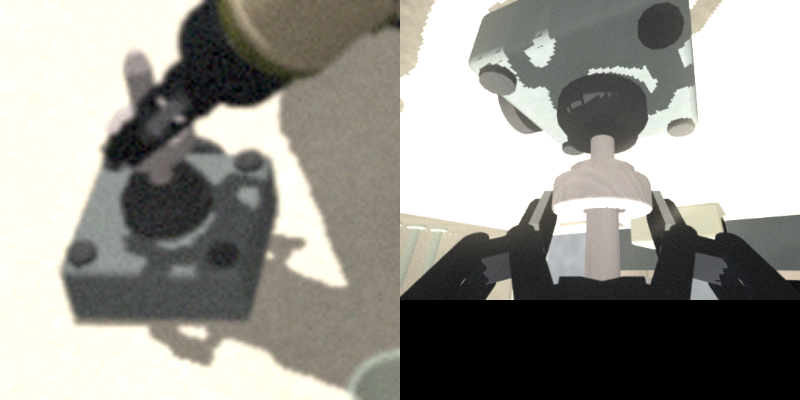

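```bash
python3 - <<'E'
from h import *
p=ctrl.get_state()["ee_pos"]
ctrl.gripper_to(1);ctrl.pause(.2);show()
ctrl.move_straight(p-.11*BZ,vel=.1);q=p-.11*BZ;q[2]=.30;ctrl.move_straight(q,vel=.2);show()
ys=[0,np.pi]
b=best(SMALL+[0,0,.12],ys);print(b)
im,c=look(SMALL[:2],.2,b[0][1],"w9");show();print(ctrl.get_state()["qpos"].round(2))
hsv=cv2.cvtColor(cv2.GaussianBlur(im,(3,3),0),cv2.COLOR_BGR2HSV);g=cv2.cvtColor(im,cv2.COLOR_BGR2GRAY)
h=cv2.HoughCircles(cv2.GaussianBlur(cv2.resize(g[50:140,235:330],None,fx=4,fy=4,interpolation=cv2.INTER_CUBIC),(9,9),0),cv2.HOUGH_GRADIENT_ALT,1,10,param1=60,param2=.5,minRadius=36,maxRadius=120)
if h is not None:
    for x in h[0]:
        u=(x[:2]+.5)/4-.5+[235,50];print(u,x[2]/4,plane(c,[u],.018)[0])
E
```

```text
t31.3 [ 0.518  -0.3319  0.1155] F [ 0.2 -0.9  0.8] g0.998
t33.2 [ 0.5571 -0.2649  0.2989] F [ 1.2  1.  -0.8] g1.000
[(np.float64(0.6074761507473625), 0), (np.float64(3.238466654791916), 3.141592653589793)]
t34.4 [ 0.6576 -0.0915  0.2   ] F [-1.1 -0.  -0.1] g1.000
[ 0.78  0.69 -1.12  1.35  0.61  1.47 -0.3 ]
[283.875  95.875] 25.185305 [ 0.65822803 -0.00964032  0.018     ]
[283.875  95.875] 12.683001 [ 0.65822803 -0.00964032  0.018     ]
```

```bash
python3 - <<'E'
from h import *
S=np.array([.6582,-.0096,0]);o=down(0)
ctrl.gripper_to(.75);ctrl.reach(S+[0,0,.08],o)
print(ctrl.move_straight(S+[0,0,.003],vel=.08,force_limit=6));show()
ctrl.gripper_to(0);show();ctrl.move_straight(S+[0,0,.25],vel=.2);ctrl.pause(.1);show()
ctrl.reach(POST+[0,0,.25],o);ctrl.pause(.3);show()
f0=ctrl.get_state()["force"]
for b in(.215,.200,.188,.178,.168,.15,.135):
    h=ctrl.move_straight(POST+[0,0,b+.003],vel=.06,force_limit=6);s=ctrl.get_state();print(b,h,(s["ee_pos"]-POST-[0,0,.003]).round(4),(s["force"]-f0).round(1),s["wrist_torque"].round(2))
    if h:break
else:
    print(ctrl.move_straight(POST+[0,0,.126+.003],vel=.02,force_limit=4));show()
E
```

```text
False
t36.5 [ 0.6586 -0.0095  0.0036] F [-0.3  0.2 -0.4] g0.754
t36.8 [ 0.6587 -0.0096  0.0042] F [-2.2  0.3  6.6] g0.509
t38.3 [ 0.6578 -0.0098  0.2488] F [-0.3  0.1 -2. ] g0.509
t39.8 [ 0.5257 -0.3199  0.25  ] F [ 0.4  0.2 -2.5] g0.515
0.215 False [1.000e-04 0.000e+00 2.151e-01] [-0.6  0.2  0.9] [-0.04 -0.05  0.  ]
0.2 False [-0.0002  0.      0.1996] [-0.3 -0.7 -0.2] [-0.   -0.02 -0.01]
0.188 False [-0.0003  0.      0.1875] [ 0.2 -0.3  0.8] [-0.05  0.02 -0.02]
0.178 False [-0.0002  0.      0.1775] [-0.1 -0.2  0.1] [-0.01 -0.01 -0.03]
0.168 False [-0.0003  0.      0.1675] [-0.9  0.4  0.3] [-0.01  0.02 -0.  ]
0.15 False [-2.000e-04  1.000e-04  1.496e-01] [-1.1 -0.3  0.4] [ 0.02 -0.03 -0.02]
0.135 False [-2.000e-04  1.000e-04  1.345e-01] [0.4 0.3 1.4] [ 0.02 -0.01  0.03]
True
t43.1 [ 0.5254 -0.3208  0.1322] F [-1.3  0.8  4.8] g0.509
```

```bash
python3 - <<'E'
from h import *
ctrl.gripper_to(.8);ctrl.pause(.2);show()
ctrl.move_straight(POST+[0,0,.30],vel=.1);show()
im,c=look(POST[:2],.26,0,"w10");show()
s,cs=snap("scene","s6")
print(proj(cs,[POST+[0,0,.146],POST+[0,0,.119],POST+[0,0,.19]]).round(1).tolist(),proj(c,[POST+[0,0,.146]]))
a=cv2.resize(cv2.convertScaleAbs(s[180:290,90:200],alpha=1.7),(400,400),interpolation=cv2.INTER_CUBIC);b=cv2.resize(cv2.convertScaleAbs(im[20:180,200:360],alpha=1.8),(400,400),interpolation=cv2.INTER_CUBIC)
cv2.imwrite("pics/v4.png",np.hstack([a,b]))
E
```

```text
t43.7 [ 0.5248 -0.3206  0.1313] F [ 0.1 -0.3 -0.3] g0.801
t45.5 [ 0.525  -0.3207  0.2995] F [-0.3  0.7  0.8] g0.798
t46.3 [ 0.5257 -0.4019  0.2607] F [-0.   1.   0.2] g0.804
[[136.6, 223.7], [138.8, 233.7], [132.9, 206.7]] [[282.45336735  97.34483135]]
```

View pics/v4.png

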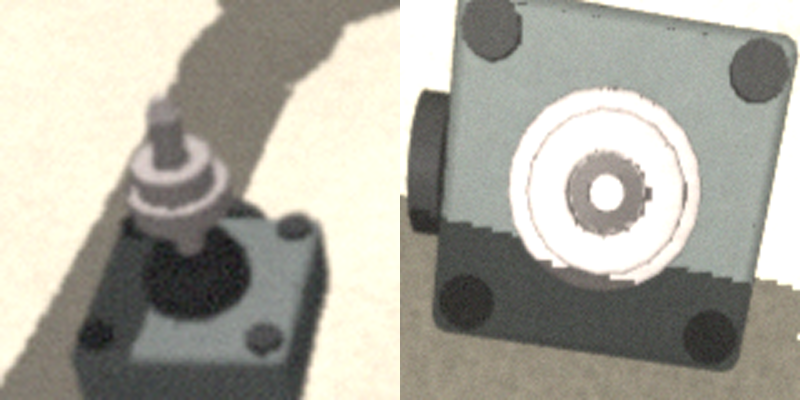

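Both rings are stacked on the post, flat and concentric. In the left crop the small ring is at (172,170) and sits on the big one. In the right crop the circles are centred near (605,190). The gripper is clear, so I'm handing in.

```bash
python3 -c "
from rig import ctrl
print(ctrl.hand_in(), ctrl.get_state()['time_s'])"
```

```text
the job is handed in; nothing more can be done
the job is handed in; nothing more can be done
```

The job is done and handed in at about 46 s of the 72 s limit; no verdict was reported.

- **Big weight:** I took it from the rack by its faces, laid it flat on the mat and let go. I then took it by its rim with the tool tilted 45° so the post cleared the gripper's body, and threaded it down at 0.06 m/s or slower. It touched the carrier plate with its underside at about 0.1107 m (plate top at 0.110 m).
- **Small weight:** I gripped the grey steel ring from above and threaded it down the same post until it touched the big one at about 0.129 m (0.128 m expected).
- **Last checks:** The wrist and scene pictures show both rings stacked flat and concentric on the post, with the gripper open and clear. No force stop tripped on the post until each ring touched down. I did not touch the flask, beaker, bottle or look-alikes, but I did not measure their positions again at the end.
- **One disagreement:** The top camera put the rack 5–7 mm from where the wrist camera did, so I used the wrist camera, and the grasps bore it out.

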